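Clamp down an enclosure cover

TASK

Swing the clamp arm over the animal enclosure until it meets its stop, then screw the knurled thumbscrew down until its rubber foot sits firmly on the cover, stopping as soon as the resistance has clearly risen so that the plastic cover does not crack. Let go, and leave the jar and the white dish beside the clamp where they are.

Things in the scene. Friction and masses are not known exactly. Their poses are not given: they have to be found in the camera images.
- stand: the fixed clamp stand: 70 x 70 x 12 mm dark steel base plate with a steel post carrying the swing arm, which turns about the vertical post axis. Origin: on the post axis at the table surface; z up. The enclosure, a clear plastic box 220 x 180 x 90 mm (height give or take 4) under a loose grey 6 mm cover with ventilation holes, has its centre 130 mm from the origin along this body's +y.
- clamp_arm (a joint): swing of the clamp arm about the post, rad: 0 fully aside, 1.31 its stop, with the arm over the middle of the cover; grows clockwise seen from above. At value q the arm points from the post along (-cos(q + 0.26), sin(q + 0.26)) in the stand's x, y axes. Light friction (about 2 N of push at the screw); stays where left. The aluminium bar is 26 mm wide, its top 128 mm above the table.
- screw_head (a point): centre of the knurled steel head of the clamp's thumbscrew, a plain round cylinder 31 mm in diameter and 24 mm tall with a vertical axis, 130 mm from the post axis, at the free end of the arm; at the start its middle is 166 mm above the table, with 26 mm of free neck between the head's underside and the bar. There is 80 mm of free space all round it above the bar.
- thumbscrew (a joint): angle turned, rad: 0 at the start, growing clockwise seen from above, which lowers the screw 3 mm per rad (coarse quick thread). Free (0.1 N m) until the foot meets the cover between 1.2 and 4.2 rad, differing each time and not measured; then the torque climbs steeply: felt at rest between small turns, by about 0.05 to 0.1 N m per 0.1 rad. Self-holding. Travel ends at 6 rad.
- pressure_foot: black rubber foot, 14 mm in diameter, 6 mm thick, at the lower end of the thumbscrew under the bar, turning with it. Origin on the screw axis 45 mm below the middle of the head; its underside is 17 mm below the origin. Seated firmly is a press of 12 to 80 N on the cover (it rises about 70 N per rad of turning after first touch); over 100 N cracks the cover.
- jar: glass specimen jar with steel cap, 60 mm in diameter and 85 mm tall, standing near the clamp; origin at the centre of its underside. Must not be disturbed.
- dish: white ceramic water dish, 80 mm in diameter and 30 mm tall, standing near the clamp; origin at the centre of its underside. Must not be disturbed.

How it is judged:
By the outcome, as a careful person would: the job done as asked, in the order asked, and still so for the second after the job is handed in, with the robot touching nothing.
It also fails if it takes over 72 s, if anything falls off the work surface, if the arm or the gripper's body presses on something with over 40 N, if the wrist force passes 120 N, or if a joint passes its speed limit or range.

ROBOT

A 7-joint arm with a two-finger parallel gripper is mounted at the origin on the work surface. World frame = base frame: x ahead of the robot, y to its left, z up, the work surface at z = 0. Lengths are in mm, angles in degrees, forces in N, time in s.
With the tool pointing down it reaches from about 350 to 900 mm from the base axis. Payload 8.1 kg.
Tool frame: the origin (TCP) lies at the very end of the fingers, on their centre line; the grasp point (between the pads) lies 19 mm behind it; z points along the fingers, y is the direction in which the jaws open and shut (so a half turn about z gives the same grasp; the last joint's range is limited). The gripper opens to 92 mm and grips with 3 to 60 N. Pads are 19 mm wide; open, the fingers measure 130 mm over their backs; the gripper's body (75 mm by 190 mm) begins 47 mm behind the grasp point.
Start: joints at [-70.164, 24.895, 1.432, 90.138, -0.665, 64.973, -4.303], TCP at [271.206, 563.107, 226.742] pointing down, gripper open.
Joint ranges: [-149.89, 149.89], [-25.12, 119.58], [-72.63, 75.52], [4.76, 147.25], [-75.54, 255.54], [6.69, 114.76], [-157.13, 157.13]. Speed limits (degrees/s): [127.2, 127.2, 172.46, 172.46, 180, 180, 180].

INTERFACE

Orientations are given as a 3x3 rotation matrix whose columns are the frame's x, y, z axes.
In Python, from cell import arm gives the robot as it stands.
- The arm moves only by the shell command python3 -m inch 'ROWS' [FORCE]. ROWS is JSON, a list of rows, each an object of numbers: "grip": the finger opening in cm, from 0 to 9.18; "tx", "ty", "tz": the shift along the tool's x, y, z in cm; "turn": the turn about the tool's z in degrees. A call has exactly 5 rows; each row shifts and turns the commanded pose from where the row before left it, along the tool's axes as they then stand; what a row does not reach is not made up. A row lasts 1/8 s, in which the tool goes at most 62.5 mm and 10.7 degrees, less where a joint would pass 70% of its speed; a pose out of reach is approached as far as the arm can. A call with a gripper value outside its range is refused whole. The fingers move at their own pace and stop on an object; FORCE is the grip in N (left out, the last holds). Time passes only in rows, so rows that do not move let the fingers close, or fill a call up. It gives the time, the measured TCP pose, the force and the opening at its end, in the units of the state.
- arm.read_state(): the state, without advancing time (a new reading comes with each control period).
- arm.grab_frame(name): name is "side" or "top" or "wrist"; returns the picture (420x560x3 uint8, red, green, blue); there is no depth.
- arm.get_calibration(name): a dict with "fx", "fy", "cx", "cy" (pixels), "k1" (the pictures are not rectified: a ray, as slopes to the right and down, at radius r is drawn at 1 + k1 r^2 times it, then the intrinsics apply), "extrinsics" (4x4, takes a point from camera to world coordinates); the wrist camera has in their place "tool_from_camera" (4x4, takes a point from camera to tool coordinates, whose origin is the TCP and whose axes are the flange's). Camera axes: x right, y up, looking along -z (the intrinsics and any distortion apply to the point x, -y, -z); pixel columns grow to the right and rows downward; lengths in mm; the calibration is good to about 2 mm. A picture is of the moment at which its call begins: read the wrist's pose just before it. get_calibration takes no time and is no camera call.
- arm.job_done(): hands the job in, once; it reports no verdict.
Trained networks look in the newest picture that a camera, given by its name, has taken for a name from the list of things; names that differ only in an ending like _2 or _b are one class to them, and where a whole thing is asked for, a point or a joint stands for the part that bears it (a point fixed in the world has none). Each returns a list of dicts, best first, with "score" (0 to 1); they miss things now and then, are a little off and sometimes report something else, mostly with a low value. They report only what shows in the picture. A call takes as long as a camera call.
- arm.search_frame(label, camera): "location" ([x, y, z] in mm, in world coordinates, good to about 4 mm: the middle of the surface that is visible of it).
- arm.regions_of(label, camera): "region" (420x560 bool, what is visible of it).
- arm.spot_point(label, camera): "location" ([x, y, z] in mm, in world coordinates, good to about 4 mm: a listed point, or the origin of a listed thing).
The state is a dict: "time_s": time; "q": joint angles; "joint_velocities": joint speeds; "effort": joint torques, N m; "eef_pos": TCP position; "orientation": TCP orientation; "ft_force": force on the tool from outside, world axes, zero at the start; "ft_torque": the same for the moment, N m; "width": finger opening in mm.
Only numpy, scipy, OpenCV 4.12 (cv2) and the standard library are available. Lean on these libraries where they do the work, as an engineer would, in place of code of your own. Each camera call takes 0.05 s, during which the arm holds its last target.

## Working session

There is one attempt and no reset: what is moved stays moved. The work goes in short steps, Python scripts to look and compute and a shell command to move; the robot and the scene stay as the last step left them, time stands still between calls to the robot, and variables do not carry over. Pictures are saved under pics/ and viewed, and the job is handed in when it is done.

```bash
ls; mkdir -p pics; python3 - <<'E'
from cell import arm
import cv2
s=arm.read_state();print(s)
for c in("top","side"):
    im=arm.grab_frame(c);cv2.imwrite(f"pics/{c}0.png",im[:,:,::-1])
    for l in("stand","screw_head","jar","dish","pressure_foot"):
        r=arm.spot_point(l,c);print(c,l,[(x['score'],x['location']) for x in r[:2]])
E
```

```text
pics
{'time_s': 0.0, 'q': array([-70.16360345,  24.93483209,   1.43184036,  90.18885682,
        -0.66288778,  64.97293197,  -4.30438878]), 'joint_velocities': array([ 0.09005847,  0.00970348, -0.04178324,  0.02083978,  0.04840071,
       -0.05577813, -0.10805566]), 'effort': array([ 5.58481815e-05, -6.67842937e+01,  9.84726660e-01, -3.14465868e+01,
       -6.06392696e-02,  4.28353669e-02,  2.00233872e-04]), 'eef_pos': array([271.03417464, 562.61365197, 225.96439393]), 'orientation': array([[-9.00921246e-01,  4.33982316e-01, -5.07729685e-04],
       [ 4.33982578e-01,  9.00920086e-01, -1.45611462e-03],
       [-1.74504122e-04, -1.53219043e-03, -9.99998811e-01]]), 'ft_force': array([ 0.02318481, -0.29201003, -1.22476395]), 'ft_torque': array([0.01667911, 0.02837933, 0.00847648]), 'width': 91.67005988789892}
top stand [(0.74, [571.1, -75.0, 5.6])]
top screw_head [(0.79, [448.1, -47.0, 167.6])]
top jar [(0.83, [704.0, -126.3, -0.5])]
top dish [(0.71, [529.0, -187.8, 1.9])]
top pressure_foot []
side stand [(0.69, [576.0, -82.4, 1.3])]
side screw_head [(0.67, [443.7, -48.0, 165.4])]
side jar [(0.74, [700.5, -121.9, -3.4])]
side dish [(0.79, [528.1, -194.8, 1.3])]
side pressure_foot []
```

View pics/top0.png

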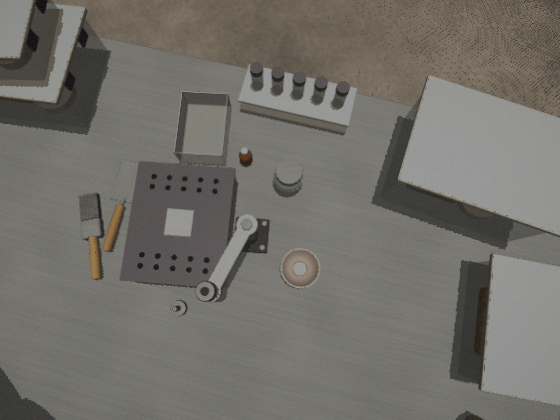

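View pics/side0.png

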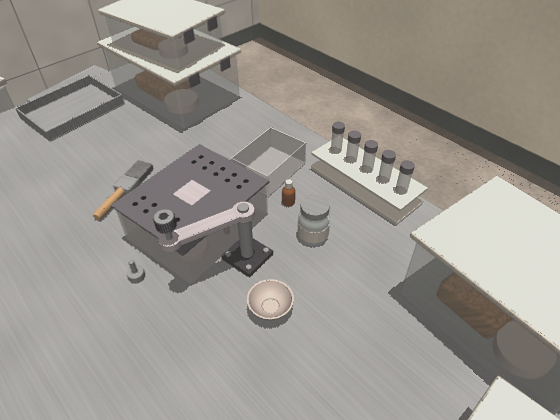

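```bash
cat > h.py <<'E'
import numpy as np, cv2
from cell import arm
def ray(name,u,v):
    c=arm.get_calibration(name)
    k=np.array([c['k1'],0,0,0,0.])
    K=np.array([[c['fx'],0,c['cx']],[0,c['fy'],c['cy']],[0,0,1.]])
    p=cv2.undistortPoints(np.array([[[u,v]]],float),K,k)[0,0]
    T=np.array(c['extrinsics']); d=T[:3,:3]@np.array([p[0],-p[1],-1.]); return T[:3,3],d
def atz(name,u,v,z):
    o,d=ray(name,u,v); return (o+d*(z-o[2])/d[2]).round(1)
def proj(name,P):
    c=arm.get_calibration(name);T=np.array(c['extrinsics']);p=T[:3,:3].T@(np.array(P,float)-T[:3,3])
    x,y=p[0]/-p[2],-p[1]/-p[2];f=1+c['k1']*(x*x+y*y)
    return c['fx']*x*f+c['cx'],c['fy']*y*f+c['cy']
E
python3 - <<'E'
from h import *
im=cv2.imread('pics/top0.png');cv2.imwrite('pics/top0z.png',cv2.resize(im[140:320,90:330],None,fx=3.3,fy=3.3,interpolation=cv2.INTER_CUBIC))
im=cv2.imread('pics/side0.png');cv2.imwrite('pics/side0z.png',cv2.resize(im[140:320,90:330],None,fx=3.3,fy=3.3,interpolation=cv2.INTER_CUBIC))
print('screw',atz('top',207,291,178),'post',atz('top',247,224,134))
for p in[(139,163),(235,168),(121,278),(179,222)]:print(p,atz('top',*p,96))
E
```

```text
screw [447.  -52.4 178. ] post [572.3 -80.4 134. ]
(139, 163) [642.3 156.6  96. ]
(235, 168) [677.2 -25.4  96. ]
(121, 278) [427.2 119.   96. ]
(179, 222) [551.1  47.3  96. ]
```

View pics/top0z.png

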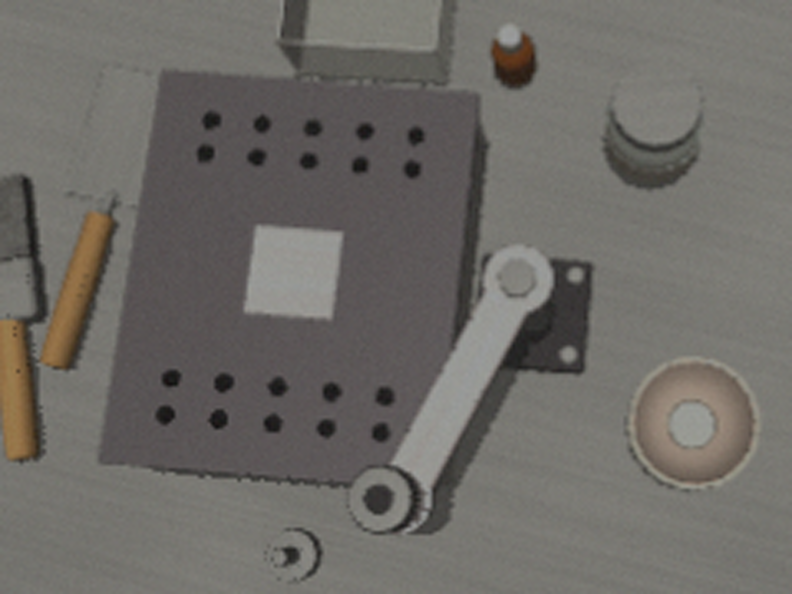

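View pics/side0z.png

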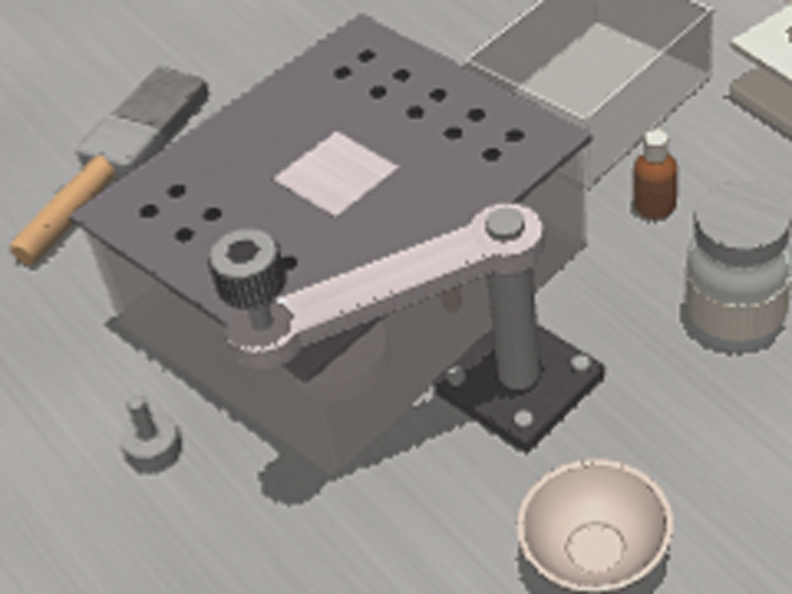

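```bash
python3 -m inch '[{"tx":-4,"ty":-4.5},{"tx":-4,"ty":-4.5},{"tx":-4,"ty":-4.5},{"tx":-4,"ty":-4.5},{"tx":-4,"ty":-4.5}]' && python3 -m inch '[{"tx":-4,"ty":-4.5},{"tx":-4,"ty":-4.5},{"tx":-4,"ty":-4.5},{"tx":-4,"ty":-4.5},{"tx":-2,"ty":-3}]'
```

```text
$[0]: bad value
```

```bash
python3 - <<'E'
from h import *
s=arm.read_state();print(s['time_s'],s['q'].round(1),s['eef_pos'],s['orientation'].round(3).tolist())
print(atz('top',205.2,290.7,178))
im=arm.grab_frame('wrist');cv2.imwrite('pics/w1.png',im[:,:,::-1])
print(arm.spot_point('screw_head','wrist')[:2]);print(arm.spot_point('stand','wrist')[:1])
print(arm.get_calibration('wrist'))
E
```

```text
0.6 [-70.2  24.9   1.4  90.1  -0.7  65.   -4.3] [271.20077823 563.08124377 226.72915353] [[-0.901, 0.434, 0.0], [0.434, 0.901, -0.0], [-0.0, 0.0, -1.0]]
[446.7 -49.5 178. ]
[]
[]
{'fx': 374.4546860447548, 'fy': 374.4546860447548, 'cx': 282.4254149098956, 'cy': 215.43806063971238, 'k1': -0.023714732169300045, 'tool_from_camera': array([[ 1.40692144e-03,  9.63440094e-01,  2.67920149e-01,
         7.24626177e+01],
       [ 9.99997842e-01, -1.76510835e-03,  1.09606443e-03,
        -2.04449921e-01],
       [ 1.52890051e-03,  2.67918029e-01, -9.63440498e-01,
        -1.57596613e+02],
       [ 0.00000000e+00,  0.00000000e+00,  0.00000000e+00,
         1.00000000e+00]])}
```

View pics/w1.png

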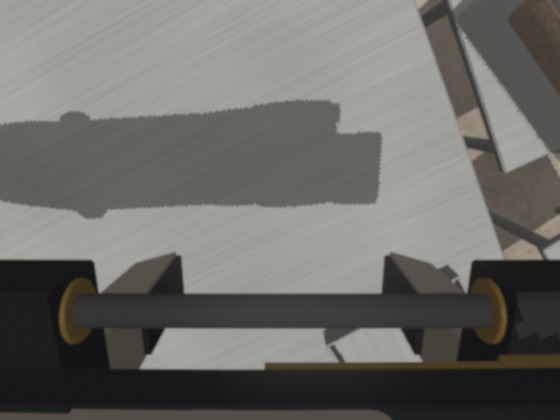

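```bash
python3 -m inch '[{"grip":9,"tx":-4,"ty":-4.5,"tz":0,"turn":0},{"grip":9,"tx":-4,"ty":-4.5,"tz":0,"turn":0},{"grip":9,"tx":-4,"ty":-4.5,"tz":0,"turn":0},{"grip":9,"tx":-4,"ty":-4.5,"tz":0,"turn":0},{"grip":9,"tx":-4,"ty":-4.5,"tz":0,"turn":0}]'
```

```text
time_s: 1.38
eef_pos: [354.2, 271.7, 227.0]
orientation: [[-0.901, 0.434, 0.001], [0.434, 0.901, 0.001], [-0.0, 0.001, -1.0]]
ft_force: [1.2, 0.3, -1.1]
width: 90.2
```

```bash
python3 -m inch '[{"grip":9,"tx":-4,"ty":-4.5,"tz":0,"turn":0},{"grip":9,"tx":-4,"ty":-4.5,"tz":0,"turn":0},{"grip":9,"tx":-4,"ty":-4.5,"tz":0,"turn":0},{"grip":9,"tx":-4,"ty":-4.5,"tz":0,"turn":0},{"grip":9,"tx":-2,"ty":-5,"tz":0,"turn":0}]'
python3 - <<'E'
from h import *
s=arm.read_state();print(s['time_s'],s['q'].round(1),s['eef_pos'],s['orientation'].round(3).tolist())
im=arm.grab_frame('wrist');cv2.imwrite('pics/w2.png',im[:,:,::-1])
print(arm.spot_point('screw_head','wrist')[:2]);print(arm.spot_point('stand','wrist')[:1])
E
```

```text
time_s: 2.0
eef_pos: [417.2, -14.0, 227.2]
orientation: [[-0.901, 0.435, 0.002], [0.435, 0.901, -0.0], [-0.002, 0.001, -1.0]]
ft_force: [0.6, -0.3, -0.2]
width: 90.2
2.0 [-25.9   4.6  22.3 118.5  -2.   57.2  61.6] [417.16759707 -13.98776464 227.17422002] [[-0.901, 0.435, 0.002], [0.435, 0.901, -0.0], [-0.002, 0.001, -1.0]]
[{'location': [447.8, -47.2, 169.0], 'score': 0.95}]
[{'location': [576.7, -80.6, 5.2], 'score': 0.64}]
```

View pics/w2.png

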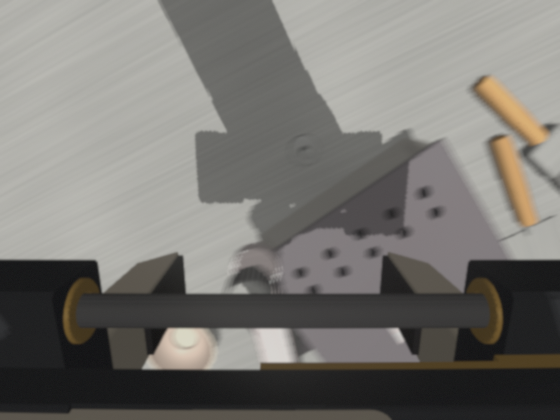

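```bash
python3 -m inch '[{"grip":9,"tx":-2.1,"ty":-0.9,"tz":0,"turn":0},{"grip":9,"tx":-2.1,"ty":-0.9,"tz":0,"turn":0},{"grip":9,"tx":0,"ty":0,"tz":2,"turn":0},{"grip":9,"tx":0,"ty":0,"tz":1,"turn":0},{"grip":9,"tx":0,"ty":0,"tz":0,"turn":0}]'
python3 - <<'E'
from h import *
s=arm.read_state();print(s['time_s'],s['q'].round(1),s['eef_pos'])
for c in('top','side','wrist'):
    im=arm.grab_frame(c);cv2.imwrite(f'pics/{c}3.png',cv2.resize(im[140:320,90:330,::-1],None,fx=3.3,fy=3.3) if c!='wrist' else im[:,:,::-1])
    print(c,arm.spot_point('screw_head',c)[:2])
E
```

```text
time_s: 2.78
eef_pos: [445.6, -45.2, 196.2]
orientation: [[-0.902, 0.433, -0.002], [0.433, 0.902, 0.0], [0.001, -0.001, -1.0]]
ft_force: [0.3, -0.4, 0.3]
width: 90.2
2.775 [-21.8  10.2  24.3 117.5  -5.2  53.4  69.6] [445.6206426  -45.23552042 196.20920446]
top []
side [{'location': [447.7, -46.0, 167.6], 'score': 0.5}]
wrist [{'location': [446.1, -43.3, 164.8], 'score': 0.64}]
```

View pics/side3.png

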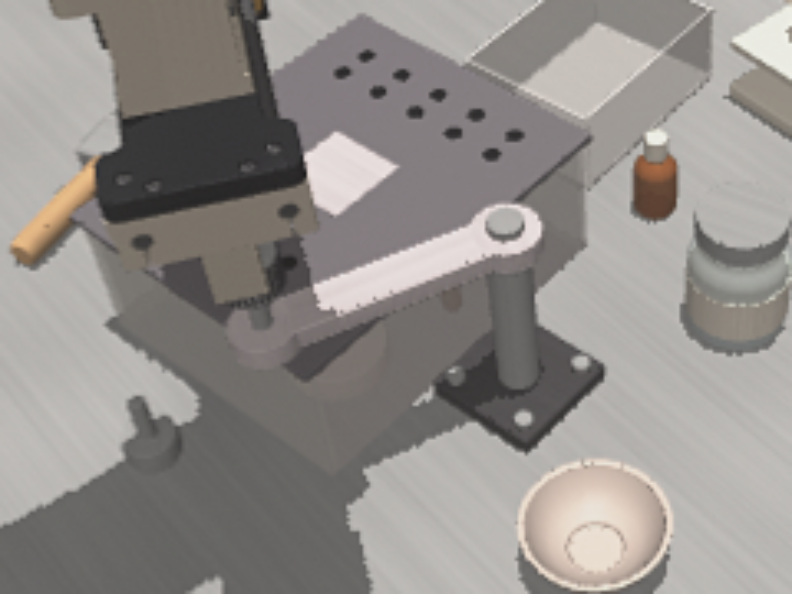

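View pics/wrist3.png

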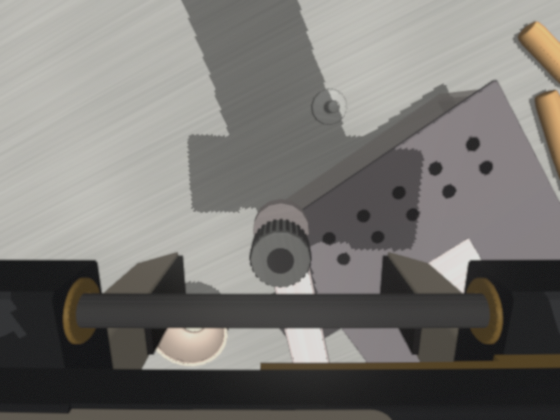

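```bash
cat >> h.py <<'E'
def wrist_atz(u,v,z):
    s=arm.read_state();c=arm.get_calibration('wrist')
    K=np.array([[c['fx'],0,c['cx']],[0,c['fy'],c['cy']],[0,0,1.]])
    p=cv2.undistortPoints(np.array([[[u,v]]],float),K,np.array([c['k1'],0,0,0,0.]))[0,0]
    T=np.eye(4);T[:3,:3]=s['orientation'];T[:3,3]=s['eef_pos'];T=T@c['tool_from_camera']
    d=T[:3,:3]@np.array([p[0],-p[1],-1.]);o=T[:3,3];return o+d*(z-o[2])/d[2]
E
python3 - <<'E'
from h import *
w=wrist_atz(280,260,178);s=arm.read_state();print(w,s['orientation'].T@(w-s['eef_pos']))
E
```

```text
[445.88892591 -47.50944325 178.        ] [-0.15363597 -1.60143656 19.19852361]
```

```bash
python3 -m inch '[{"grip":9,"tx":0,"ty":-0.2,"tz":1.6,"turn":0},{"grip":9,"tx":0,"ty":0,"tz":1.6,"turn":0},{"grip":9,"tx":0,"ty":0,"tz":1.4,"turn":0},{"grip":4,"tx":0,"ty":0,"tz":0,"turn":0},{"grip":3.6,"tx":0,"ty":0,"tz":0,"turn":0}]' 12
python3 -m inch '[{"grip":2.8,"tx":0,"ty":0,"tz":0,"turn":0},{"grip":2.6,"tx":0,"ty":0,"tz":0,"turn":0},{"grip":2.6,"tx":0,"ty":0,"tz":0,"turn":0},{"grip":2.6,"tx":0,"ty":0,"tz":0,"turn":0},{"grip":2.6,"tx":0,"ty":0,"tz":0,"turn":0}]' 12
```

```text
time_s: 3.7
eef_pos: [445.6, -48.0, 151.1]
orientation: [[-0.901, 0.434, 0.0], [0.434, 0.901, -0.0], [-0.0, 0.0, -1.0]]
ft_force: [-0.3, 0.3, 0.6]
width: 74.4
time_s: 4.32
eef_pos: [445.4, -47.9, 150.8]
orientation: [[-0.901, 0.434, 0.0], [0.434, 0.901, 0.0], [-0.0, 0.0, -1.0]]
ft_force: [0.8, 0.7, 0.4]
width: 30.8
```

```bash
python3 - <<'E'
from h import *
s=arm.read_state();R=s['orientation'];post=np.array([572.,-80.2]);p=s['eef_pos'][:2]
r=p-post;print(np.hypot(*r),np.degrees(np.arctan2(r[1],r[0])))
r=r/np.hypot(*r)*130
for d in (6,3,2,1):
    a=-np.radians(d);Q=np.array([[np.cos(a),-np.sin(a)],[np.sin(a),np.cos(a)]])
    v=np.r_[Q@r-r,0];print(d,R.T@v)
E
```

```text
130.6331291305543 165.66574709131217
6 [1.98231453e+00 1.34621825e+01 2.99229294e-03]
3 [1.16741709e+00 6.70513688e+00 1.44592052e-03]
2 [8.17308705e-01 4.46341263e+00 9.52584209e-04]
1 [4.28130159e-01 2.22814004e+00 4.70561758e-04]
```

```bash
python3 -m inch '[{"grip":2.6,"tx":0.2,"ty":1.35,"tz":0,"turn":6},{"grip":2.6,"tx":0.2,"ty":1.35,"tz":0,"turn":6},{"grip":2.6,"tx":0.2,"ty":1.35,"tz":0,"turn":6},{"grip":2.6,"tx":0.2,"ty":1.35,"tz":0,"turn":6},{"grip":2.6,"tx":0.2,"ty":1.35,"tz":0,"turn":6}]'
python3 - <<'E'
from h import *
s=arm.read_state();print(s['q'].round(1),s['ft_torque']);r=s['eef_pos'][:2]-[572,-80.2];print(np.hypot(*r),np.degrees(np.arctan2(r[1],r[0])))
E
```

```text
time_s: 4.95
eef_pos: [477.3, 11.4, 150.6]
orientation: [[-0.56, 0.828, -0.002], [0.828, 0.56, 0.0], [0.002, -0.002, -1.0]]
ft_force: [-3.5, 0.3, 4.5]
width: 30.7
[-30.5  17.2  28.6 117.3 -11.   48.1  38.5] [ 0.02169681  0.94939273 -0.02857783]
131.7413189481179 135.97098316928904
```

```bash
python3 -m inch '[{"grip":2.6,"tx":0.22,"ty":1.35,"tz":0,"turn":6},{"grip":2.6,"tx":0.22,"ty":1.35,"tz":0,"turn":6},{"grip":2.6,"tx":0.22,"ty":1.35,"tz":0,"turn":6},{"grip":2.6,"tx":0.22,"ty":1.35,"tz":0,"turn":6},{"grip":2.6,"tx":0.2,"ty":0.9,"tz":0,"turn":4}]'
python3 - <<'E'
from h import *
s=arm.read_state();print(s['q'].round(1),s['ft_torque']);r=s['eef_pos'][:2]-[572,-80.2];print(np.hypot(*r),np.degrees(np.arctan2(r[1],r[0])))
E
```

```text
time_s: 5.58
eef_pos: [531.1, 46.3, 150.6]
orientation: [[-0.107, 0.994, -0.002], [0.994, 0.107, 0.001], [0.001, -0.002, -1.0]]
ft_force: [-2.9, 1.0, 5.0]
width: 30.6
[-36.2  23.2  34.4 110.4 -16.6  51.4  12.7] [ 0.23606573  0.93164315 -0.08565422]
132.89778070974086 107.91579501085452
```

```bash
python3 -m inch '[{"grip":2.6,"tx":0.06,"ty":0.34,"tz":0,"turn":1.5},{"grip":2.6,"tx":0.06,"ty":0.34,"tz":0,"turn":1.5},{"grip":2.6,"tx":0.06,"ty":0.34,"tz":0,"turn":1.5},{"grip":2.6,"tx":0,"ty":0,"tz":0,"turn":0},{"grip":2.6,"tx":0,"ty":0,"tz":0,"turn":0}]'
python3 - <<'E'
from h import *
s=arm.read_state();print(s['q'].round(1),s['ft_torque']);r=s['eef_pos'][:2]-[572,-80.2];print(np.hypot(*r),np.degrees(np.arctan2(r[1],r[0])))
E
```

```text
time_s: 6.2
eef_pos: [541.2, 49.0, 150.8]
orientation: [[-0.033, 0.999, -0.0], [0.999, 0.033, 0.001], [0.001, -0.0, -1.0]]
ft_force: [-2.9, 4.8, 2.4]
width: 30.6
[-36.6  24.3  35.3 109.1 -17.7  52.1   9.2] [ 1.02315433  0.60263734 -0.15152553]
132.80993574276374 103.39803664008295
```

```bash
python3 -m inch '[{"grip":2.6,"tx":0.07,"ty":0.23,"tz":0,"turn":1},{"grip":2.6,"tx":0.06,"ty":0.23,"tz":0,"turn":1},{"grip":2.6,"tx":0.06,"ty":0.23,"tz":0,"turn":1},{"grip":2.6,"tx":0,"ty":0,"tz":0,"turn":0},{"grip":2.6,"tx":0,"ty":0,"tz":0,"turn":0}]'
python3 - <<'E'
from h import *
s=arm.read_state();print(s['q'].round(1),s['ft_torque']);r=s['eef_pos'][:2]-[572,-80.2];print(np.hypot(*r),np.degrees(np.arctan2(r[1],r[0])))
E
```

```text
time_s: 6.82
eef_pos: [548.1, 50.5, 150.7]
orientation: [[0.02, 1.0, -0.0], [1.0, -0.02, 0.001], [0.001, -0.0, -1.0]]
ft_force: [-2.1, 5.3, 3.6]
width: 30.6
[-36.9  25.1  36.  108.2 -18.4  52.6   6.7] [ 0.93269782  0.68627662 -0.14458025]
132.91419096907848 100.36697725496441
```

```bash
python3 -m inch '[{"grip":2.6,"tx":0.05,"ty":0.23,"tz":0,"turn":1},{"grip":2.6,"tx":0.05,"ty":0.15,"tz":0,"turn":0.5},{"grip":2.6,"tx":0,"ty":0,"tz":0,"turn":0},{"grip":2.6,"tx":0,"ty":0,"tz":0,"turn":0},{"grip":2.6,"tx":0,"ty":0,"tz":0,"turn":0}]'
python3 - <<'E'
from h import *
s=arm.read_state();print(s['q'].round(1),s['ft_torque']);r=s['eef_pos'][:2]-[572,-80.2];print(np.hypot(*r),np.degrees(np.arctan2(r[1],r[0])))
E
```

```text
time_s: 7.45
eef_pos: [551.9, 51.3, 150.7]
orientation: [[0.046, 0.999, -0.0], [0.999, -0.046, 0.001], [0.001, -0.0, -1.0]]
ft_force: [-3.0, 3.5, 4.0]
width: 30.7
[-37.   25.5  36.3 107.6 -18.7  52.9   5.5] [ 0.81676776  0.70249597 -0.08793004]
132.99427086774847 98.67668480871173
```

```bash
python3 -m inch '[{"grip":2.6,"tx":0.04,"ty":0.2,"tz":0,"turn":1},{"grip":2.6,"tx":0.04,"ty":0.2,"tz":0,"turn":1},{"grip":2.6,"tx":0,"ty":0,"tz":0,"turn":0},{"grip":2.6,"tx":0,"ty":0,"tz":0,"turn":0},{"grip":2.6,"tx":0,"ty":0,"tz":0,"turn":0}]'
python3 - <<'E'
from h import *
s=arm.read_state();print(s['q'].round(1),s['ft_torque']);r=s['eef_pos'][:2]-[572,-80.2];print(np.hypot(*r),np.degrees(np.arctan2(r[1],r[0])))
for c in('top',):
    im=arm.grab_frame(c);cv2.imwrite(f'pics/{c}5.png',cv2.resize(im[140:320,90:330,::-1],None,fx=3.3,fy=3.3))
E
```

```text
time_s: 8.07
eef_pos: [552.8, 51.3, 150.3]
orientation: [[0.081, 0.997, -0.007], [0.997, -0.081, 0.001], [0.0, -0.007, -1.0]]
ft_force: [-13.7, 2.5, 13.5]
width: 30.8
[-37.2  26.   36.8 107.2 -19.2  53.4   3.9] [ 0.50664701  3.40905436 -0.02509754]
132.93134457940494 98.294280130627
```

View pics/top5.png

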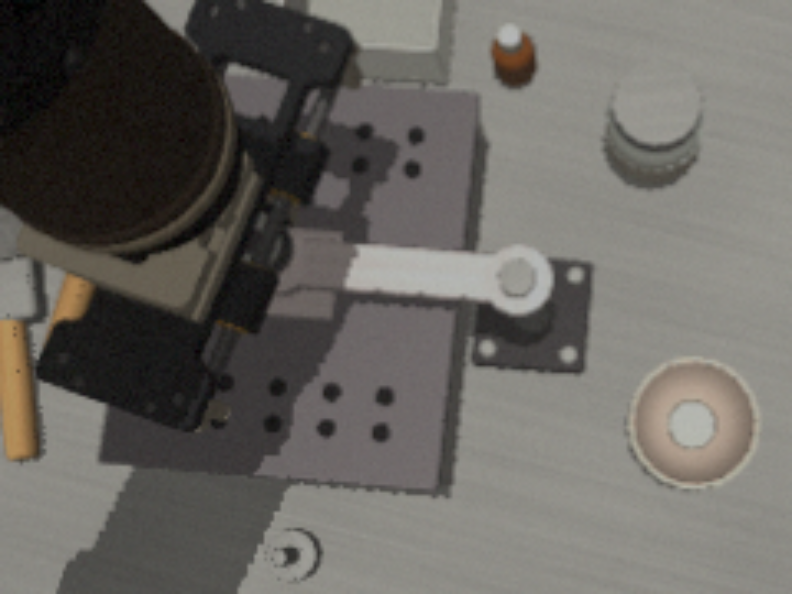

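```bash
python3 -m inch '[{"grip":2.6,"tx":0,"ty":-0.15,"tz":0,"turn":0},{"grip":7,"tx":0,"ty":0,"tz":0,"turn":0},{"grip":7,"tx":0,"ty":0,"tz":0,"turn":0},{"grip":7,"tx":0,"ty":0,"tz":0,"turn":0},{"grip":7,"tx":0,"ty":0,"tz":0,"turn":0}]'
python3 - <<'E'
from h import *
s=arm.read_state();print(s['q'].round(1),s['ft_torque'],s['orientation'].T@(np.array([552.6,51.3,150])-s['eef_pos']))
E
```

```text
time_s: 8.75
eef_pos: [555.0, 51.3, 150.7]
orientation: [[0.082, 0.997, 0.0], [0.997, -0.082, -0.0], [-0.0, 0.0, -1.0]]
ft_force: [0.0, -0.7, -0.1]
width: 65.9
[-37.3  25.9  36.9 107.3 -19.1  53.1   3.8] [-0.05115664  0.02433238  0.03662221] [-0.16824836 -2.39258023  0.70010592]
```

```bash
python3 -m inch '[{"grip":7,"tx":0,"ty":-0.24,"tz":0,"turn":-10},{"grip":7,"tx":0,"ty":0,"tz":0,"turn":-10},{"grip":7,"tx":0,"ty":0,"tz":0,"turn":-10},{"grip":7,"tx":0,"ty":0,"tz":0,"turn":-10},{"grip":7,"tx":0,"ty":0,"tz":0,"turn":-10}]'
python3 -m inch '[{"grip":7,"tx":0,"ty":0,"tz":0,"turn":-10},{"grip":7,"tx":0,"ty":0,"tz":0,"turn":-10},{"grip":5,"tx":0,"ty":0,"tz":0,"turn":-10},{"grip":4,"tx":0,"ty":0,"tz":0,"turn":-10},{"grip":3.7,"tx":0,"ty":0,"tz":0,"turn":-4}]' 10
python3 -m inch '[{"grip":2.6,"tx":0,"ty":0,"tz":0,"turn":0},{"grip":2.6,"tx":0,"ty":0,"tz":0,"turn":0},{"grip":2.6,"tx":0,"ty":0,"tz":0,"turn":0},{"grip":2.6,"tx":0,"ty":0,"tz":0,"turn":0},{"grip":2.6,"tx":0,"ty":0,"tz":0,"turn":0}]' 10
python3 - <<'E'
from h import *
s=arm.read_state();print(s['q'].round(1),s['ft_torque'])
E
```

```text
time_s: 9.38
eef_pos: [552.5, 51.6, 150.7]
orientation: [[-0.715, 0.7, 0.0], [0.7, 0.715, -0.0], [-0.0, 0.0, -1.0]]
ft_force: [-0.9, 0.7, -0.4]
width: 70.0
time_s: 10.0
eef_pos: [552.6, 51.4, 150.7]
orientation: [[-1.0, 0.009, 0.0], [0.009, 1.0, -0.0], [-0.0, -0.0, -1.0]]
ft_force: [0.8, 0.1, 0.0]
width: 44.4
time_s: 10.62
eef_pos: [552.5, 50.9, 150.8]
orientation: [[-1.0, 0.014, 0.0], [0.014, 1.0, -0.001], [-0.0, -0.001, -1.0]]
ft_force: [-0.5, -5.1, 2.3]
width: 31.1
[-20.2  22.9  12.6 106.2  -6.2  51.5  84.5] [-1.10333289 -0.00606088 -0.05066657]
```

```bash
python3 -m inch '[{"grip":6,"tx":0,"ty":-0.06,"tz":0,"turn":0},{"grip":6,"tx":0,"ty":0,"tz":0,"turn":0},{"grip":6,"tx":0,"ty":0,"tz":0,"turn":-10},{"grip":6,"tx":0,"ty":0,"tz":0,"turn":-10},{"grip":6,"tx":0,"ty":0,"tz":0,"turn":-10}]' 10
python3 -m inch '[{"grip":5,"tx":0,"ty":0,"tz":0,"turn":-10},{"grip":4,"tx":0,"ty":0,"tz":0,"turn":-10},{"grip":3.7,"tx":0,"ty":0,"tz":0,"turn":-10},{"grip":3.5,"tx":0,"ty":0,"tz":0,"turn":0},{"grip":3.4,"tx":0,"ty":0,"tz":0,"turn":0}]' 10
python3 -m inch '[{"grip":2.6,"tx":0,"ty":0,"tz":0,"turn":0},{"grip":2.6,"tx":0,"ty":0,"tz":0,"turn":0},{"grip":2.6,"tx":0,"ty":0,"tz":0,"turn":0},{"grip":2.6,"tx":0,"ty":0,"tz":0,"turn":0},{"grip":2.6,"tx":0,"ty":0,"tz":0,"turn":0}]' 30
python3 - <<'E'
from h import *
s=arm.read_state();print(s['q'].round(1),s['ft_torque'])
E
```

```text
time_s: 11.25
eef_pos: [552.3, 51.9, 150.7]
orientation: [[-0.869, -0.495, -0.0], [-0.495, 0.869, 0.001], [-0.0, 0.001, -1.0]]
ft_force: [0.0, -0.0, -0.2]
width: 60.0
time_s: 11.88
eef_pos: [552.3, 51.4, 150.7]
orientation: [[-0.514, -0.858, -0.0], [-0.858, 0.514, 0.0], [-0.0, 0.0, -1.0]]
ft_force: [0.3, 0.6, -0.5]
width: 34.3
time_s: 12.5
eef_pos: [552.4, 51.2, 150.7]
orientation: [[-0.511, -0.86, 0.0], [-0.86, 0.511, 0.0], [-0.0, 0.0, -1.0]]
ft_force: [0.4, 0.6, -0.8]
width: 30.3
[ -9.5  22.9  -1.8 105.3   0.9  51.8 137.6] [ 0.2629569   0.07655274 -0.07389903]
```

```bash
python3 -m inch '[{"grip":2.5,"tx":0,"ty":0,"tz":0.052,"turn":10},{"grip":2.5,"tx":0,"ty":0,"tz":0.052,"turn":10},{"grip":2.5,"tx":0,"ty":0,"tz":0.052,"turn":10},{"grip":2.5,"tx":0,"ty":0,"tz":0.052,"turn":10},{"grip":2.5,"tx":0,"ty":0,"tz":0,"turn":0}]' 40
python3 - <<'E'
from h import *
s=arm.read_state();print(s['q'].round(1),s['ft_torque'])
for c in('side',):
    im=arm.grab_frame(c);cv2.imwrite(f'pics/{c}6.png',cv2.resize(im[140:320,90:330,::-1],None,fx=3.3,fy=3.3))
for i in range(4): print(arm.read_state()['ft_torque'])
E
```

```text
time_s: 13.12
eef_pos: [552.7, 50.8, 148.6]
orientation: [[-0.944, -0.331, 0.0], [-0.331, 0.944, -0.001], [-0.0, -0.001, -1.0]]
ft_force: [1.6, -1.5, -0.2]
width: 30.3
[-16.5  22.9   7.7 106.   -3.8  51.3 102.3] [-0.30675283 -0.34814879 -0.0732521 ]
[-0.37601245 -0.32891774 -0.09901728]
[-0.37601245 -0.32891774 -0.09901728]
[-0.37601245 -0.32891774 -0.09901728]
[-0.37601245 -0.32891774 -0.09901728]
```

View pics/side6.png

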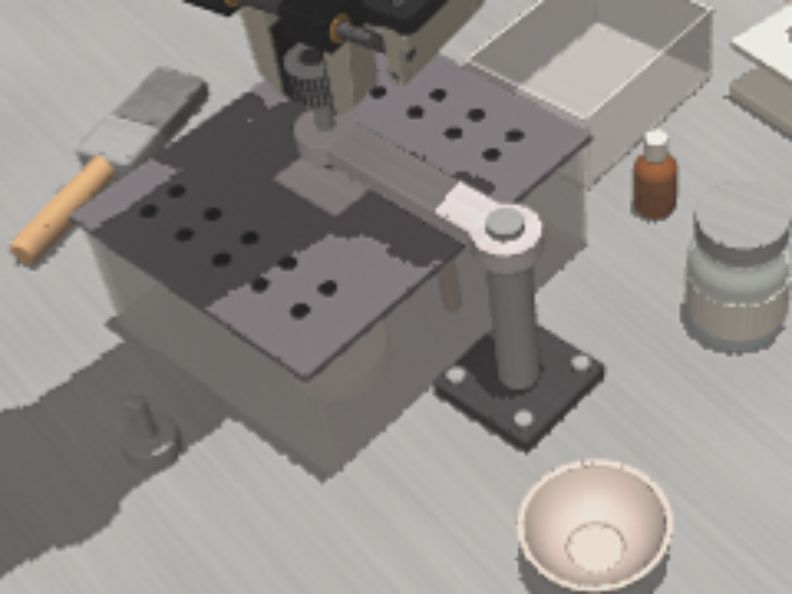

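```bash
python3 -m inch '[{"grip":2.5,"tx":0,"ty":0,"tz":0.052,"turn":10},{"grip":2.5,"tx":0,"ty":0,"tz":0.052,"turn":10},{"grip":2.5,"tx":0,"ty":0,"tz":0.026,"turn":5},{"grip":2.5,"tx":0,"ty":0,"tz":0,"turn":0},{"grip":2.5,"tx":0,"ty":0,"tz":0,"turn":0}]' 40
cat > st.py <<'E'
from h import *
s=arm.read_state();o=s['orientation'];yaw=np.degrees(np.arctan2(o[1,0],o[0,0]))
print('q7',s['q'][6].round(1),'yaw',yaw.round(2),'tz',s['ft_torque'].round(3),'e7',np.round(s['effort'],2)[4:])
E
python3 st.py
```

```text
time_s: 13.8
eef_pos: [552.5, 50.4, 147.3]
orientation: [[-0.995, 0.097, 0.0], [0.097, 0.995, -0.001], [-0.0, -0.001, -1.0]]
ft_force: [2.8, -4.8, -1.0]
width: 30.1
q7 80.5 yaw 174.45 tz [-1.017 -0.449 -0.119] e7 [-1.26  0.72  0.07]
```

```bash
python3 -m inch '[{"grip":2.5,"tx":-0.03,"ty":-0.05,"tz":0.052,"turn":10},{"grip":2.5,"tx":0,"ty":0,"tz":0.052,"turn":10},{"grip":2.5,"tx":0,"ty":0,"tz":0,"turn":0},{"grip":2.5,"tx":0,"ty":0,"tz":0,"turn":0},{"grip":2.5,"tx":0,"ty":0,"tz":0,"turn":0}]' 40
python3 st.py
python3 -m inch '[{"grip":2.5,"tx":0,"ty":0,"tz":0.052,"turn":10},{"grip":2.5,"tx":0,"ty":0,"tz":0.026,"turn":5},{"grip":2.5,"tx":0,"ty":0,"tz":0,"turn":0},{"grip":2.5,"tx":0,"ty":0,"tz":0,"turn":0},{"grip":2.5,"tx":0,"ty":0,"tz":0,"turn":0}]' 40
python3 st.py
```

```text
time_s: 14.42
eef_pos: [552.5, 50.1, 146.3]
orientation: [[-0.903, 0.429, -0.0], [0.429, 0.903, -0.0], [0.0, -0.0, -1.0]]
ft_force: [0.4, -4.1, -1.6]
width: 30.1
q7 63.2 yaw 154.57 tz [-1.168 -0.127 -0.121] e7 [-1.38  0.31  0.1 ]
time_s: 15.05
eef_pos: [552.4, 49.9, 145.5]
orientation: [[-0.761, 0.649, -0.001], [0.649, 0.761, -0.0], [0.0, -0.001, -1.0]]
ft_force: [1.0, -6.0, 0.8]
width: 30.3
q7 50.2 yaw 139.57 tz [-1.288 -0.059 -0.05 ] e7 [-1.53  0.21  0.1 ]
```

```bash
python3 -m inch '[{"grip":2.5,"tx":-0.04,"ty":-0.05,"tz":0.052,"turn":10},{"grip":2.5,"tx":0,"ty":0,"tz":0.026,"turn":5},{"grip":2.5,"tx":0,"ty":0,"tz":0,"turn":0},{"grip":2.5,"tx":0,"ty":0,"tz":0,"turn":0},{"grip":2.5,"tx":0,"ty":0,"tz":0,"turn":0}]' 40
python3 st.py
python3 -m inch '[{"grip":2.5,"tx":0,"ty":0,"tz":0.052,"turn":10},{"grip":2.5,"tx":0,"ty":0,"tz":0.026,"turn":5},{"grip":2.5,"tx":0,"ty":0,"tz":0,"turn":0},{"grip":2.5,"tx":0,"ty":0,"tz":0,"turn":0},{"grip":2.5,"tx":0,"ty":0,"tz":0,"turn":0}]' 40
python3 st.py
```

```text
time_s: 15.68
eef_pos: [552.3, 49.6, 144.7]
orientation: [[-0.566, 0.824, -0.001], [0.824, 0.566, -0.0], [0.0, -0.001, -1.0]]
ft_force: [-0.5, -5.4, 0.3]
width: 30.0
q7 37.4 yaw 124.49 tz [-1.254  0.269 -0.068] e7 [-1.45 -0.18  0.06]
time_s: 16.3
eef_pos: [552.4, 49.6, 143.9]
orientation: [[-0.334, 0.943, -0.001], [0.943, 0.334, -0.0], [0.0, -0.001, -1.0]]
ft_force: [-0.7, -5.2, 1.0]
width: 30.1
q7 24.6 yaw 109.48 tz [-1.205  0.276 -0.12 ] e7 [-1.48 -0.08  0.1 ]
```

```bash
python3 -m inch '[{"grip":2.5,"tx":-0.06,"ty":-0.02,"tz":0.052,"turn":10},{"grip":2.5,"tx":0,"ty":0,"tz":0.026,"turn":5},{"grip":2.5,"tx":0,"ty":0,"tz":0,"turn":0},{"grip":2.5,"tx":0,"ty":0,"tz":0,"turn":0},{"grip":2.5,"tx":0,"ty":0,"tz":0,"turn":0}]' 40
python3 st.py
python3 -m inch '[{"grip":2.5,"tx":0,"ty":0,"tz":0.052,"turn":10},{"grip":2.5,"tx":0,"ty":0,"tz":0.026,"turn":5},{"grip":2.5,"tx":0,"ty":0,"tz":0,"turn":0},{"grip":2.5,"tx":0,"ty":0,"tz":0,"turn":0},{"grip":2.5,"tx":0,"ty":0,"tz":0,"turn":0}]' 40
python3 st.py
```

```text
time_s: 16.92
eef_pos: [552.2, 49.4, 143.1]
orientation: [[-0.077, 0.997, -0.001], [0.997, 0.077, 0.0], [0.0, -0.001, -1.0]]
ft_force: [-3.1, -3.8, 2.1]
width: 30.5
q7 12.0 yaw 94.39 tz [-0.846  0.895 -0.009] e7 [-1.12 -1.05  0.08]
time_s: 17.55
eef_pos: [552.0, 49.4, 142.3]
orientation: [[0.185, 0.983, -0.001], [0.983, -0.185, 0.0], [0.0, -0.001, -1.0]]
ft_force: [-4.5, -2.9, 2.8]
width: 30.1
q7 -0.5 yaw 79.36 tz [-0.836  1.096 -0.064] e7 [-1.16 -1.33  0.11]
```

```bash
python3 -m inch '[{"grip":2.5,"tx":-0.02,"ty":-0.03,"tz":0.052,"turn":10},{"grip":2.5,"tx":0,"ty":0,"tz":0.026,"turn":5},{"grip":2.5,"tx":0,"ty":0,"tz":0,"turn":0},{"grip":2.5,"tx":0,"ty":0,"tz":0,"turn":0},{"grip":2.5,"tx":0,"ty":0,"tz":0,"turn":0}]' 40
python3 st.py
python3 -m inch '[{"grip":2.5,"tx":0,"ty":0,"tz":0.052,"turn":10},{"grip":2.5,"tx":0,"ty":0,"tz":0.026,"turn":5},{"grip":2.5,"tx":0,"ty":0,"tz":0,"turn":0},{"grip":2.5,"tx":0,"ty":0,"tz":0,"turn":0},{"grip":2.5,"tx":0,"ty":0,"tz":0,"turn":0}]' 40
python3 st.py
python3 - <<'E'
from h import *
for c in('side',):
    im=arm.grab_frame(c);cv2.imwrite(f'pics/{c}7.png',cv2.resize(im[120:220,130:270,::-1],None,fx=5,fy=5))
E
```

```text
time_s: 18.18
eef_pos: [551.7, 49.5, 141.5]
orientation: [[0.433, 0.902, -0.001], [0.902, -0.433, 0.0], [-0.0, -0.001, -1.0]]
ft_force: [-5.3, -2.9, 2.7]
width: 30.1
q7 -12.8 yaw 64.37 tz [-0.725  1.053 -0.114] e7 [-1.06 -1.26  0.11]
time_s: 18.8
eef_pos: [551.6, 49.6, 140.6]
orientation: [[0.651, 0.759, -0.001], [0.759, -0.651, 0.001], [-0.0, -0.002, -1.0]]
ft_force: [-5.3, -1.5, 3.1]
width: 30.1
q7 -25.0 yaw 49.37 tz [-0.619  1.248 -0.117] e7 [-1.09 -1.52  0.11]
```

View pics/side7.png

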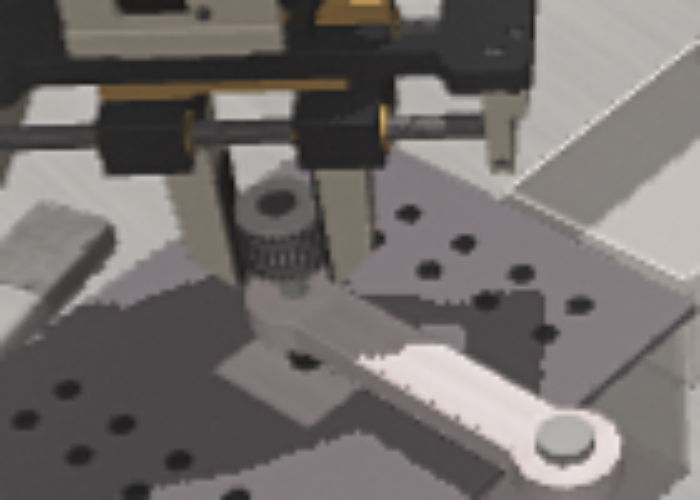

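```bash
python3 -m inch '[{"grip":2.5,"tx":-0.02,"ty":0,"tz":0.052,"turn":10},{"grip":2.5,"tx":0,"ty":0,"tz":0.02,"turn":4},{"grip":2.5,"tx":0,"ty":0,"tz":0,"turn":0},{"grip":2.5,"tx":0,"ty":0,"tz":0,"turn":0},{"grip":2.5,"tx":0,"ty":0,"tz":0,"turn":0}]' 45
python3 st.py
python3 -m inch '[{"grip":2.5,"tx":0,"ty":0,"tz":0.052,"turn":10},{"grip":2.5,"tx":0,"ty":0,"tz":0.01,"turn":2},{"grip":2.5,"tx":0,"ty":0,"tz":0,"turn":0},{"grip":2.5,"tx":0,"ty":0,"tz":0,"turn":0},{"grip":2.5,"tx":0,"ty":0,"tz":0,"turn":0}]' 45
python3 st.py
```

```text
time_s: 19.48
eef_pos: [551.4, 49.7, 139.9]
orientation: [[0.815, 0.579, -0.002], [0.579, -0.815, 0.001], [-0.001, -0.002, -1.0]]
ft_force: [-5.2, -1.2, 3.5]
width: 29.8
q7 -36.2 yaw 35.39 tz [-0.49   1.32  -0.096] e7 [-0.97 -1.65  0.11]
time_s: 20.1
eef_pos: [551.3, 49.8, 139.4]
orientation: [[0.918, 0.397, -0.002], [0.397, -0.918, 0.001], [-0.001, -0.002, -1.0]]
ft_force: [-5.4, -0.9, 6.6]
width: 30.1
q7 -45.7 yaw 23.41 tz [-0.335  1.537 -0.009] e7 [-1.05 -1.98  0.01]
```

```bash
python3 st.py; python3 -m inch '[{"grip":2.5,"tx":0,"ty":0,"tz":0.031,"turn":6},{"grip":2.5,"tx":0,"ty":0,"tz":0,"turn":0},{"grip":2.5,"tx":0,"ty":0,"tz":0,"turn":0},{"grip":2.5,"tx":0,"ty":0,"tz":0,"turn":0},{"grip":2.5,"tx":0,"ty":0,"tz":0,"turn":0}]' 50
python3 st.py
```

```text
q7 -45.7 yaw 23.41 tz [-0.335  1.537 -0.009] e7 [-1.05 -1.98  0.01]
time_s: 20.72
eef_pos: [551.4, 49.9, 139.3]
orientation: [[0.954, 0.299, -0.002], [0.299, -0.954, 0.002], [-0.001, -0.002, -1.0]]
ft_force: [-7.5, -1.1, 8.9]
width: 30.3
q7 -50.5 yaw 17.41 tz [-0.182  1.894 -0.02 ] e7 [-1.07 -2.45  0.06]
```

```bash
python3 -m inch '[{"grip":2.5,"tx":0,"ty":0,"tz":0.0,"turn":3},{"grip":2.5,"tx":0,"ty":0,"tz":0,"turn":3},{"grip":2.5,"tx":0,"ty":0,"tz":0,"turn":0},{"grip":2.5,"tx":0,"ty":0,"tz":0,"turn":0},{"grip":2.5,"tx":0,"ty":0,"tz":0,"turn":0}]' 50
python3 st.py
python3 - <<'E'
from h import *
for i in range(3):
    im=arm.grab_frame('side');s=arm.read_state();print(s['ft_torque'],s['ft_force'])
cv2.imwrite(f'pics/side8.png',cv2.resize(im[120:220,130:270,::-1],None,fx=5,fy=5))
E
```

```text
time_s: 21.35
eef_pos: [551.3, 50.0, 139.3]
orientation: [[0.98, 0.198, -0.002], [0.198, -0.98, 0.002], [-0.001, -0.002, -1.0]]
ft_force: [-8.5, -0.4, 10.2]
width: 30.0
q7 -55.2 yaw 11.42 tz [-0.183  1.816  0.098] e7 [-1.15 -2.49 -0.06]
[-0.15446528  1.8284173   0.10034907] [-7.32830511 -1.29847092  9.58293373]
[-0.18344152  1.85470135  0.07115285] [-7.94275784 -0.11278812  9.24587153]
[-0.18522771  1.89281394  0.09657996] [-7.69630315 -0.52182388  8.38846437]
```

View pics/side8.png

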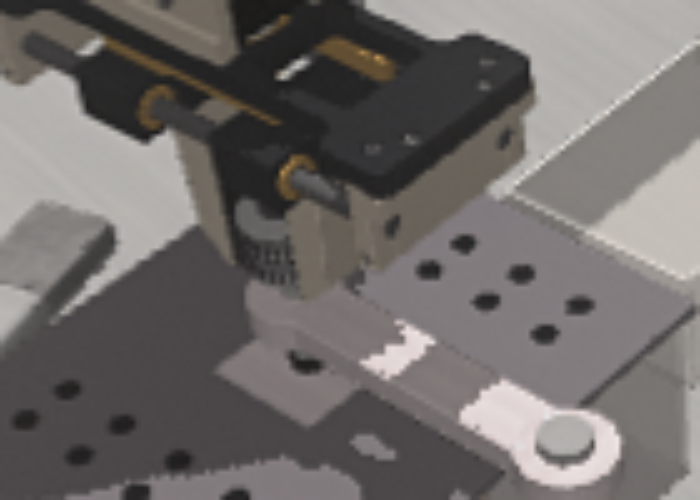

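```bash
python3 -m inch '[{"grip":2.5,"tx":0,"ty":0,"tz":0.0,"turn":3},{"grip":2.5,"tx":0,"ty":0,"tz":0,"turn":3},{"grip":2.5,"tx":0,"ty":0,"tz":0,"turn":0},{"grip":2.5,"tx":0,"ty":0,"tz":0,"turn":0},{"grip":2.5,"tx":0,"ty":0,"tz":0,"turn":0}]' 55
python3 st.py
```

```text
time_s: 22.12
eef_pos: [551.3, 50.1, 139.2]
orientation: [[0.996, 0.095, -0.002], [0.095, -0.996, 0.002], [-0.002, -0.002, -1.0]]
ft_force: [-8.3, -1.4, 9.2]
width: 29.8
q7 -59.9 yaw 5.44 tz [-0.143  1.916  0.164] e7 [-1.16 -2.53 -0.1 ]
```

```bash
python3 -m inch '[{"grip":2.5,"tx":0,"ty":0,"tz":0.0,"turn":4},{"grip":2.5,"tx":0,"ty":0,"tz":0,"turn":4},{"grip":2.5,"tx":0,"ty":0,"tz":0,"turn":0},{"grip":2.5,"tx":0,"ty":0,"tz":0,"turn":0},{"grip":2.5,"tx":0,"ty":0,"tz":0,"turn":0}]' 60
python3 st.py
```

```text
time_s: 22.75
eef_pos: [551.3, 50.2, 139.2]
orientation: [[0.999, -0.045, -0.002], [-0.045, -0.999, 0.002], [-0.002, -0.002, -1.0]]
ft_force: [-8.0, 0.7, 8.9]
width: 30.0
q7 -66.2 yaw -2.56 tz [0.041 1.889 0.139] e7 [-1.15 -2.57 -0.12]
```

```bash
python3 -m inch '[{"grip":2.4,"tx":0,"ty":0,"tz":0.0,"turn":3},{"grip":2.4,"tx":0,"ty":0,"tz":0,"turn":3},{"grip":2.4,"tx":0,"ty":0,"tz":0,"turn":0},{"grip":2.4,"tx":0,"ty":0,"tz":0,"turn":0},{"grip":2.4,"tx":0,"ty":0,"tz":0,"turn":0}]' 60
python3 st.py
python3 - <<'E'
from h import *
for i in range(3):
    im=arm.grab_frame('side');s=arm.read_state();print(s['ft_torque'],s['ft_force'],s['effort'][6])
cv2.imwrite(f'pics/side9.png',cv2.resize(im[120:220,130:270,::-1],None,fx=5,fy=5))
E
```

```text
time_s: 23.38
eef_pos: [551.3, 50.3, 139.2]
orientation: [[0.989, -0.149, -0.002], [-0.149, -0.989, 0.002], [-0.002, -0.002, -1.0]]
ft_force: [-7.4, 1.3, 9.4]
width: 29.8
q7 -70.9 yaw -8.54 tz [0.07  1.865 0.212] e7 [-1.17 -2.59 -0.2 ]
[0.04325868 1.90377354 0.20266025] [-7.64658485  0.37971516  9.20008393] -0.2035066857933998
[0.048249   1.91917493 0.20117885] [-7.32918442  1.03668944  9.51860058] -0.2035800414159894
[0.02643625 1.95308727 0.17180511] [-6.78905589  0.32807864  9.11155206] -0.20362038630992174
```

View pics/side9.png

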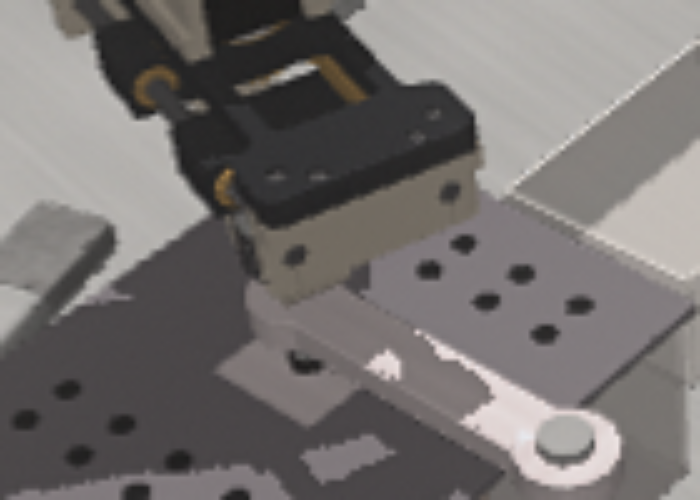

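```bash
python3 -m inch '[{"grip":2.4,"tx":0,"ty":0,"tz":0.0,"turn":3},{"grip":2.4,"tx":0,"ty":0,"tz":0,"turn":2},{"grip":2.4,"tx":0,"ty":0,"tz":0,"turn":0},{"grip":2.4,"tx":0,"ty":0,"tz":0,"turn":0},{"grip":2.4,"tx":0,"ty":0,"tz":0,"turn":0}]' 60
python3 st.py
```

```text
time_s: 24.15
eef_pos: [551.3, 50.4, 139.1]
orientation: [[0.972, -0.234, -0.002], [-0.234, -0.972, 0.002], [-0.003, -0.001, -1.0]]
ft_force: [-7.3, 0.6, 9.0]
width: 29.9
q7 -74.9 yaw -13.53 tz [0.11  1.915 0.258] e7 [-1.2  -2.59 -0.29]
```

```bash
python3 -m inch '[{"grip":7,"tx":0,"ty":0,"tz":0,"turn":0},{"grip":7,"tx":0,"ty":0,"tz":0,"turn":0},{"grip":7,"tx":0,"ty":0,"tz":0,"turn":0},{"grip":7,"tx":0,"ty":0,"tz":0,"turn":0},{"grip":7,"tx":0,"ty":0,"tz":0,"turn":0}]'; python3 st.py
python3 -m inch '[{"grip":7,"tx":0,"ty":0,"tz":-2,"turn":0},{"grip":7,"tx":0,"ty":0,"tz":-4,"turn":0},{"grip":7,"tx":0,"ty":0,"tz":-4,"turn":0},{"grip":7,"tx":0,"ty":0,"tz":-2,"turn":0},{"grip":7,"tx":0,"ty":0,"tz":0,"turn":0}]'
python3 -m inch '[{"grip":7,"tx":-4,"ty":0,"tz":0,"turn":0},{"grip":7,"tx":-5,"ty":0,"tz":0,"turn":0},{"grip":7,"tx":-5,"ty":0,"tz":0,"turn":0},{"grip":7,"tx":-3,"ty":0,"tz":0,"turn":0},{"grip":7,"tx":0,"ty":0,"tz":0,"turn":0}]'
python3 - <<'E'
from h import *
for c in('top','side','wrist'):
    im=arm.grab_frame(c);cv2.imwrite(f'pics/{c}10.png',cv2.resize(im[120:300,90:330,::-1],None,fx=3.3,fy=3.3) if c!='wrist' else im[:,:,::-1])
    for l in('screw_head','jar','dish','pressure_foot'):
        print(c,l,[(x['score'],x['location']) for x in arm.spot_point(l,c)[:1]])
E
```

```text
time_s: 24.78
eef_pos: [552.3, 49.0, 139.2]
orientation: [[0.971, -0.237, 0.0], [-0.237, -0.971, 0.0], [0.0, -0.0, -1.0]]
ft_force: [-0.5, -0.2, -0.5]
width: 69.3
q7 -74.9 yaw -13.72 tz [ 0.015  0.16  -0.023] e7 [-0.04 -0.07  0.  ]
time_s: 25.4
eef_pos: [552.9, 48.9, 260.7]
orientation: [[0.972, -0.237, 0.003], [-0.237, -0.972, 0.001], [0.002, -0.002, -1.0]]
ft_force: [-0.3, -0.0, -0.4]
width: 70.1
time_s: 26.02
eef_pos: [391.9, 88.9, 260.0]
orientation: [[0.972, -0.234, -0.006], [-0.234, -0.972, 0.007], [-0.007, -0.005, -1.0]]
ft_force: [0.2, 0.6, -0.3]
width: 70.2
top screw_head [(0.9, [552.1, 49.7, 157.1])]
top jar [(0.67, [701.2, -127.9, 1.7])]
top dish [(0.64, [526.1, -185.4, 1.9])]
top pressure_foot []
side screw_head [(0.9, [548.2, 49.6, 154.7])]
side jar [(0.71, [703.3, -122.9, -0.5])]
side dish [(0.9, [527.6, -193.2, 1.7])]
side pressure_foot []
wrist screw_head []
wrist jar []
wrist dish []
wrist pressure_foot []
```

View pics/side10.png

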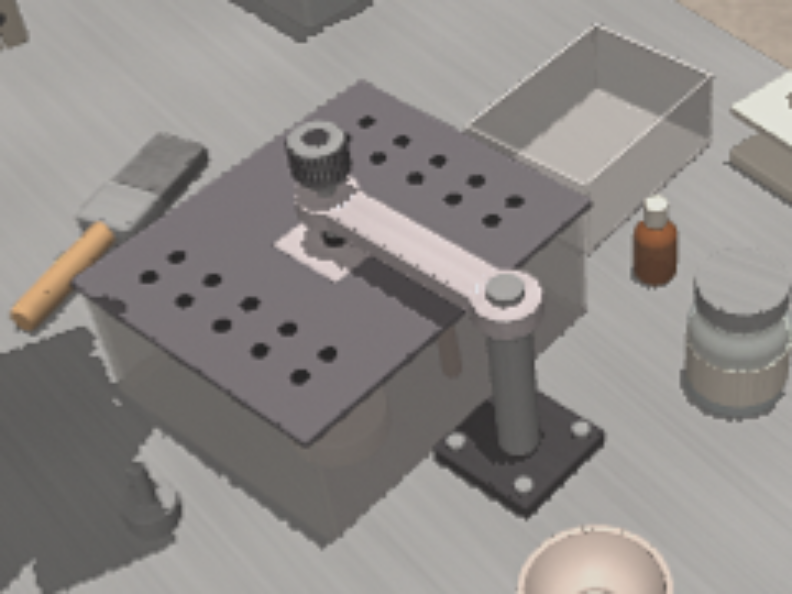

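View pics/top10.png

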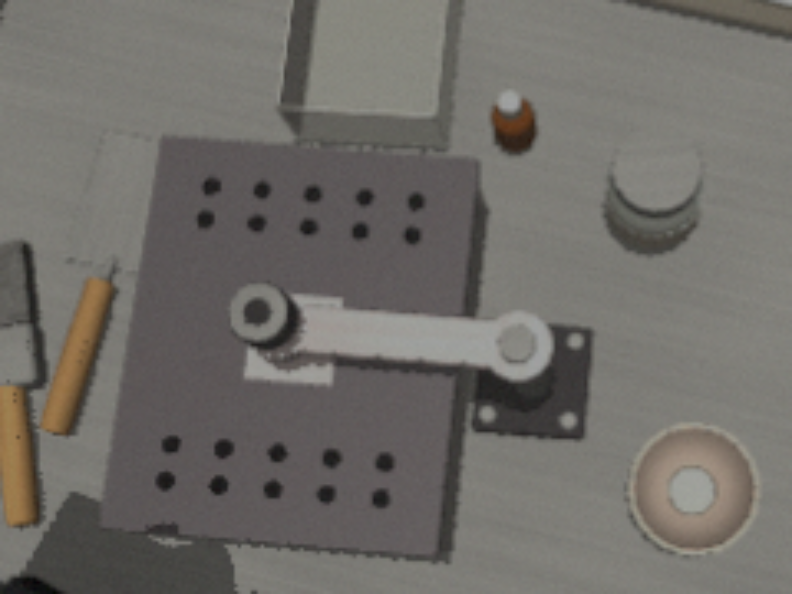

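```bash
python3 - <<'E'
from cell import arm
print(arm.job_done())
E
```

```text
the job is handed in; nothing more can be done
None
```

The clamp arm is at its stop over the middle of the cover and the thumbscrew is screwed down onto it. The gripper is open and clear, and I handed the job in at about 26 s of the 72 s. No verdict was reported.

- **Swing:** I gripped the screw head softly and swung the arm until it met its stop. The resisting force there rose from about 3 N to 14 N, and the top view shows the arm over the white patch in the middle of the cover.
- **Screwing:** I regripped and turned the screw about 253° clockwise in short steps.
    - The resistance was flat until about 202°, then climbed. It was 0.4 N m higher by the end, with 0.09 N m of that in the last 5°, so I stopped there.
    - I estimate the press at roughly 25 to 60 N. That is worked out from the angle and torque, not measured directly.
- **Last checks:**
    - The side view shows the foot down at the cover.
    - The networks put the head at about 155 to 157 mm, against 153 mm expected, which is within their 4 mm error.
    - The jar and dish were found where they started, within that same error.
- **Weak points:**
    - The first sign of contact was noisy, and two torque readings dipped on the way up.
    - A little slip of the fingers on the head cannot be ruled out; it would put the press nearer the low end of that range.
    - The networks could not find the foot in any view.

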